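# Roll the bottle onto the drip strip

## Robot

A 6-joint arm with a two-finger parallel gripper is mounted at the origin on the work surface. World frame = base frame: x ahead of the robot, y to its left, z up, the work surface at z = 0. Lengths are in m, angles in rad, forces in N, time in s.
With the tool pointing down it reaches from about 0.325 to 0.9 m from the base axis. Payload 6.1 kg.
Tool frame: the origin (TCP) lies between the finger pads; the fingertips stand 22 mm ahead of it and the grasp point (between the pads) lies 3 mm ahead of it; z points along the fingers, y is the line along which they close (so a half turn about z gives the same grasp; the last joint's range is limited). The gripper opens to 87 mm and grips with 3 to 60 N. Pads are 19 mm wide; open, the fingers measure 117 mm over their backs; the gripper's body (75 mm by 190 mm) begins 51 mm behind the grasp point.
Start: joints at [-1.393, 0.22, 1.526, -0, 1.395, -0.126], TCP at [0.187, -0.596, 0.245] pointing down, gripper open.
Joint ranges: [-2.98, 2.98], [-0.91, 2.08], [0.09, 2.57], [-1.24, 4.39], [0.2, 2.65], [-2.68, 2.68]. Speed limits (rad/s): [2.57, 2.57, 3.01, 3.14, 3.14, 3.14].

## Interface

Orientations are given as a unit quaternion [w, x, y, z].
In Python, from station import monitor, optics, order gives the robot as it stands.
- The arm moves only by the tool jog_arm, never from a script. Its argument "series" is text: rows parted by semicolons, each of 7 numbers parted by spaces: the shift along the tool's x, y, z in m, then the turn, a rotation vector about the tool's x, y, z in rad, then the closure, from 0 (fully open) to 1 (shut). In form: tx ty tz wx wy wz hand; .... A call has 1 to 20 rows; each row is the pose to reach, as a shift and turn from the pose commanded when the call began, along the tool's axes at that moment; what a row does not reach only later rows make up. A row lasts 1/12 s, in which the tool goes at most 41.7 mm and 7.16 degrees, less where a joint would pass 70% of its speed; a pose out of reach is approached as far as the arm can. A call with a gripper value outside its range is refused whole. The fingers move at their own pace and stop on an object; the grip force is fixed at half the most. Time passes only in rows, so rows that repeat a pose let the fingers close. It gives the time, the measured TCP pose, the force, the opening and the grip force at its end, in the units of the state.
- monitor.state(): the state, without advancing time (a new reading comes with each control period).
- optics.get_image(name): name is "scene" or "top"; returns the picture (400x640x3 uint8, red, green, blue); there is no depth.
- optics.camera_info(name): a dict with "fov_y" (degrees; the focal length in pixels is half the picture's height over the tangent of half this angle, whatever the lens; pixels are square), "cx", "cy" (the principal point, pixels), "k1" (the pictures are not rectified: a ray, as slopes to the right and down, at radius r is drawn at 1 + k1 r^2 times it, then the intrinsics apply), "R" (3x3) and "t" (3): a world point X has camera coordinates R X + t. Camera axes: x right, y down, z forward; pixel columns grow to the right and rows downward; lengths in m; the calibration is good to about 2 mm. A picture is of the moment at which its call begins. camera_info takes no time and is no camera call.
- order.hand_in(): hands the job in; it is judged then, once.
Trained networks look in the newest picture that a camera, given by its name, has taken for a name from the list of things; names that differ only in an ending like _2 or _b are one class to them, and where a whole thing is asked for, a point or a joint stands for the part that bears it (a point fixed in the world has none). Each returns a list of dicts, best first, with "score" (0 to 1); they miss things now and then, are a little off and sometimes report something else, mostly with a low value. They report only what shows in the picture. A call takes as long as a camera call. They do not tell look-alikes from the thing itself.
- optics.trace(thing, camera): "pixels" (400x640 bool, what is visible of it) and "pixel" ([column, row] in pixels, amid what is visible of it).
- optics.mark_of(thing, camera): "pixel" ([column, row] in pixels: a listed point, or the origin of a listed thing).
The state is a dict: "time": time; "joints": joint angles; "dq": joint speeds; "tau": joint torques, N m; "tcp_pos": TCP position; "eef_rot": TCP orientation; "ft_force": force on the tool from outside, world axes, zero at the start; "ft_torque": the same for the moment, N m; "opening": finger opening in m; "grip_force": force on a finger pad.
Only numpy, scipy, OpenCV 4.12 (cv2) and the standard library are available. Lean on these libraries where they do the work, as an engineer would, in place of code of your own. Each camera call takes 0.05 s, during which the arm holds its last target. There are 200 camera calls.

## Task

Roll the glass bottle lying on the drying mat across the mat by pushing on its top with the fingertips, until it lies lengthwise over the middle of the steel drip strip, and leave it there at rest. Touch only its upper side; it must truly turn over as it goes, not be slid along, pinched, picked up or stood on end. Leave the kettle, the jug and the brush where they are.

Things in the scene. Friction and masses are not known exactly. Their poses are not given: they have to be found in the camera images.
- bottle: Empty amber glass bottle, metal twist cap, lying on the mat, about 0.3 kg. Body 66 mm in diameter. Origin on its axis near the centre of mass, 33 mm above the mat; x runs base to cap (base -67 mm, full width to +55, cap end +111). y, z turn as it rolls (z starts up). Rolling resistance: let go at 0.1 m/s it coasts 1 or 2 cm; it never rolls off by itself.
- mat: Dark flat rubber drying mat fixed on the worktop, 280 mm along its x, 380 mm along its y, 3 mm thick. Origin at the centre of its underside; z up. The bottle starts towards the -y end, its axis within 0.06 rad of the mat's x; the strip is towards the +y end, so the bottle is to roll 140 to 220 mm along +y.
- strip (a point): Centre of the stainless steel drip strip inlaid flush in the mat's top: 30 mm wide (along the mat's y) and 280 mm long (along the mat's x, the whole width of the mat, so both its ends show beside the bottle). Axes as the mat's.
- kettle: Stainless steel cordless kettle standing on its round base, lid half open, 156 mm across the base, about 260 mm high with its lid; origin under its centre. Not to be disturbed.
- jug: Clear plastic measuring jug with a handle, 110 mm across the rim, 130 mm high; origin under its centre. Not to be disturbed.
- brush: Green bottle brush lying on the worktop to the right of the mat, 265 mm long, head 44 mm thick towards its +x; origin under its middle. Not to be disturbed.
Things that resemble listed ones, but are neither listed nor needed, are in the scene too. Of the things like the bottle, leave any that is red; of the rest the larger one is meant.

How it is judged:
On the way:
1. the bottle has turned over by rolling (its upper side has come to face down) (angle between bottle's own z axis and vertical above 2.2 rad), for 0.05 s.
At the end, for the whole second after the job is handed in: The bottle lies on its side on the mat at rest, its axis within 15 mm of the strip's centre line (over the strip) and within 0.2 rad of its direction, its origin within 70 mm of the strip's centre lengthwise (y of bottle in the frame of strip between -0.015 and 0.015 m and x of bottle in the frame of strip between -0.07 and 0.07 m and z of bottle in the frame of strip below 0.038 m and angle between the x axis of bottle and the x axis of strip, either way round below 0.2 rad and linear speed of bottle below 0.01 m/s); the robot touches nothing.
It fails at once if the bottle is lifted or tipped up (its centre rises more than 14 mm or its axis tilts) (height (world z) of bottle above 0.05 m or angle between bottle's own x axis and vertical below 1.25 rad or angle between bottle's own x axis and vertical above 1.89 rad).
It fails at once if the bottle is pushed low on its side or pinched (the fingers touch it with the grasp point less than 60 mm above the worktop, that is, the fingertips about as low as the bottle's axis) (contact force between the fingers and bottle above 0.5 N and height (world z) of the grasp point below 0.06 m).
It fails at once if the kettle is moved more than 20 mm (distance of kettle from where it was at the start of the episode above 0.02 m).
It fails at once if the jug is moved more than 20 mm (distance of jug from where it was at the start of the episode above 0.02 m).
It fails at once if the brush is moved more than 20 mm (distance of brush from where it was at the start of the episode above 0.02 m).
It also fails if it takes over 61 s, if anything falls off the work surface, if the arm or the gripper's body presses on something with over 40 N, if the wrist force passes 120 N, or if a joint passes its speed limit or range.

## Working session

There is one attempt and no reset: what is moved stays moved. The work goes in short steps, Python scripts to look and compute and a tool call to move; the robot and the scene stay as the last step left them, time stands still between calls to the robot, and variables do not carry over. Pictures are saved under pics/ and viewed, at most 10 in all, crops included, and the job is handed in when it is done.

Besides the shell and the picture viewer there is one more tool, called as name(argument=value, ...) on one line, values as JSON. jog_arm: Moves the arm, as the interface text tells. Its arguments: {"type":"object","properties":{"series":{"type":"string"}},"required":["series"]}

```bash
ls; mkdir -p pics; cat > h.py <<'E'
import numpy as np, cv2
from station import monitor, optics, order
def K(n):
    c=optics.camera_info(n); f=200/np.tan(np.radians(c['fov_y'])/2)
    return c,f
def ray(n,px):
    c,f=K(n); d=(np.array(px,float)-[c['cx'],c['cy']])/f
    s=d.copy()
    for _ in range(30): s=d/(1+c['k1']*(s@s))
    R=np.array(c['R']); t=np.array(c['t'])
    return -R.T@t, R.T@np.array([s[0],s[1],1])
def at(n,px,z):
    o,d=ray(n,px); return o+d*(z-o[2])/d[2]
def proj(n,X):
    c,f=K(n); p=np.array(c['R'])@np.array(X)+c['t']; s=p[:2]/p[2]; s=s*(1+c['k1']*(s@s))
    return s*f+[c['cx'],c['cy']]
def save(n,fn,crop=None,sc=1):
    im=optics.get_image(n)[...,::-1]
    if crop: x0,y0,x1,y1=crop; im=im[y0:y1,x0:x1]
    cv2.imwrite(fn,cv2.resize(np.ascontiguousarray(im),None,fx=sc,fy=sc,interpolation=cv2.INTER_CUBIC))
E
python3 - <<'E'
from h import *
np.set_printoptions(precision=3,suppress=True)
a=optics.get_image('scene');b=optics.get_image('top')
for n,i in(('scene',a),('top',b)): cv2.imwrite(f'pics/{n}0.png',i[...,::-1])
for n in('scene','top'):
    print(n,ray(n,(320,200)),K(n)[1])
    for th in('bottle','mat','kettle','jug','brush'):
        for r in optics.trace(th,n):
            m=r['pixels'];ys,xs=np.nonzero(m);print(th,round(r['score'],2),np.round(r['pixel']),m.sum(),xs.min(),xs.max(),ys.min(),ys.max())
    for th in('bottle','strip','mat'):
        for r in optics.mark_of(th,n): print('mark',th,round(r['score'],2),r['pixel'],at(n,r['pixel'],.036 if th=='bottle' else .003))
E
```

```text
pics
scene (array([0.912, 0.526, 1.148]), array([-0.326, -0.436, -0.839])) 424.1451654373694
bottle 0.89 [333. 115.] 765 315 349 95 139
bottle 0.84 [223. 248.] 737 196 246 240 257
bottle 0.2 [245. 144.] 533 227 303 137 150
mat 0.97 [322. 236.] 8739 245 392 168 299
kettle 0.9 [203. 165.] 3459 176 235 119 198
kettle 0.61 [324. 234.] 8665 247 391 169 299
jug 0.97 [352. 333.] 2057 328 372 305 373
jug 0.73 [202. 163.] 3492 175 235 119 198
brush 0.92 [249. 144.] 542 227 303 137 150
mark bottle 0.9 [330.5, 113.9] [ 0.224 -0.322  0.036]
mark bottle 0.75 [305.2, 196.7] [ 0.508 -0.092  0.036]
mark bottle 0.57 [221.6, 246.9] [ 0.806 -0.101  0.036]
mark strip 0.85 [338.4, 246.7] [0.525 0.096 0.003]
mark mat 0.9 [319.8, 226.4] [0.526 0.007 0.003]
top (array([ 0.41 , -0.024,  1.084]), array([ 0.119,  0.017, -0.993])) 383.9370137175662
bottle 0.79 [436. 318.] 1624 390 463 303 336
bottle 0.68 [353. 112.] 664 336 372 88 129
bottle 0.59 [352. 210.] 1391 339 365 168 237
bottle 0.5 [308. 202.] 11527 249 385 152 254
mat 0.84 [310. 205.] 11686 249 385 152 255
kettle 0.59 [454. 138.] 4343 417 493 91 175
jug 0.84 [195. 140.] 1844 163 222 117 164
brush 0.73 [460. 205.] 711 414 480 186 261
mark bottle 0.93 [436.6, 318.4] [ 0.225 -0.327  0.036]
mark bottle 0.65 [351.3, 213.2] [ 0.501 -0.093  0.036]
mark bottle 0.65 [350.7, 112.7] [ 0.786 -0.086  0.036]
mark strip 0.93 [285.0, 206.8] [0.517 0.093 0.003]
mark mat 0.93 [315.3, 203.2] [0.53  0.007 0.003]
mark mat 0.33 [284.8, 205.5] [0.521 0.094 0.003]
```

```bash
python3 - <<'E'
import cv2
a=cv2.imread('pics/top0.png')[60:350,150:520]
cv2.imwrite('pics/topc.png',cv2.resize(a,None,fx=2,fy=2,interpolation=cv2.INTER_CUBIC))
a=cv2.imread('pics/scene0.png')[150:310,230:410]
cv2.imwrite('pics/scc.png',cv2.resize(a,None,fx=3.5,fy=3.5,interpolation=cv2.INTER_CUBIC))
E
```

```text
(no output)
```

View pics/topc.png

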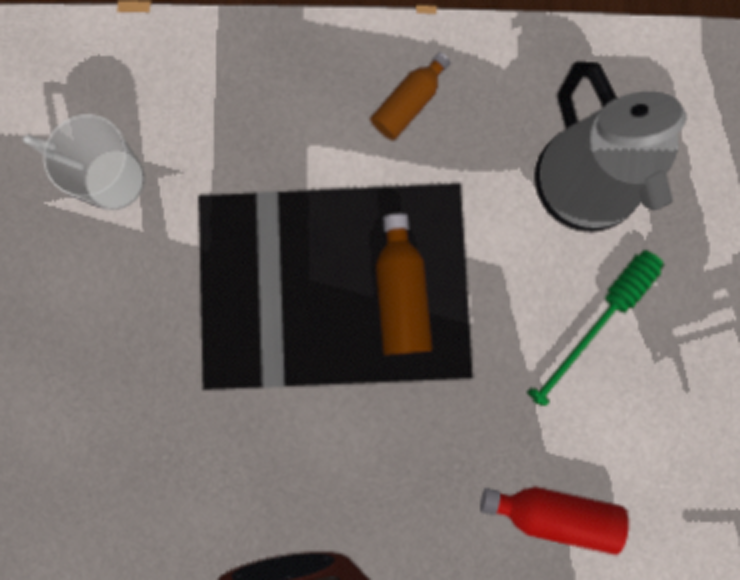

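View pics/scc.png

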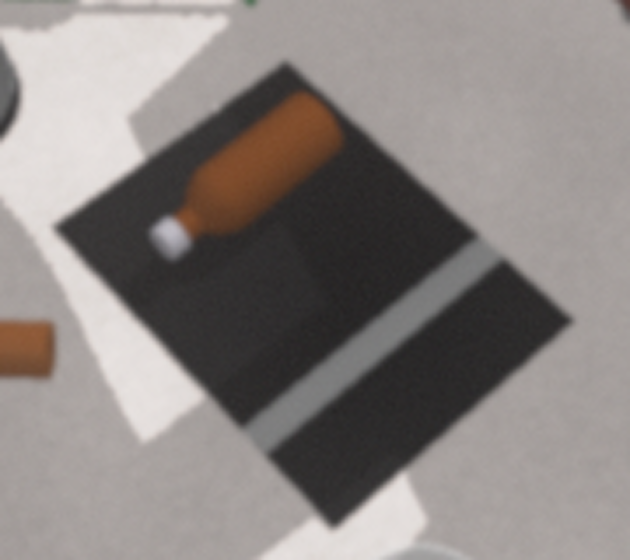

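Three things could pass for the bottle: a red one (top 436,318), a small amber one off the mat (353,112), and a large amber one on the mat (352,210). The red one is excluded, and the larger amber one is meant. The crops confirm it: it lies on the mat with its cap towards +x, and the strip is at top column 285.

```bash
cat >> h.py <<'E'
def mask_geo(m):
    p=np.column_stack(np.nonzero(m)[::-1]).astype(float); return p
def bottle():
    """amber blob on mat (top image) -> axis ends, via rays at axis height"""
    im=optics.get_image('top').astype(int); r,g,b=im[...,0],im[...,1],im[...,2]
    m=((r>g*1.4)&(g>b*1.6)&(r>50)).astype(np.uint8)
    n,l,s,c=cv2.connectedComponentsWithStats(m)
    best=None
    for i in range(1,n):
        w=at('top',c[i],.036)
        if s[i,4]>250 and .38<w[0]<.67 and -.2<w[1]<.2: best=i if best is None or s[i,4]>s[best,4] else best
    p=np.column_stack(np.nonzero(l==best)[::-1]).astype(float)
    W=np.array([at('top',q,.036)[:2] for q in p]); c0=W.mean(0)
    u=np.linalg.svd(W-c0,full_matrices=False)[2][0]; u*=np.sign(u[0])
    a=(W-c0)@u; sd=(W-c0)@[-u[1],u[0]]
    # width centre per slice over the body only
    bins=np.linspace(a.min()+.01,a.min()+.11,11); mid=[]
    for lo,hi in zip(bins[:-1],bins[1:]):
        k=(a>=lo)&(a<hi); mid.append(((lo+hi)/2,(sd[k].min()+sd[k].max())/2,sd[k].max()-sd[k].min()))
    mid=np.array(mid); f=np.polyfit(mid[:,0],mid[:,1],1)
    ac=a.min()+.067; o=c0+ac*u+np.polyval(f,ac)*np.array([-u[1],u[0]])
    return o,np.arctan2(u[1],u[0])+f[0],a.max()-a.min(),mid[:,2].mean()
E
python3 - <<'E'
from h import *
np.set_printoptions(precision=4,suppress=True)
print('bottle',bottle())
im=optics.get_image('top').astype(int)
d=im.max(2); sat=d-im.min(2)
# strip: scan columns 275..297 per row
P=[]
for y in range(162,250,4):
    row=d[y,262:308]; e=np.nonzero(row>(row.max()+row.min())/2)[0]+262
    P.append([at('top',(e.min()-.5,y),.003)[:2],at('top',(e.max()+.5,y),.003)[:2]])
P=np.array(P); w=np.linalg.norm(P[:,0]-P[:,1],axis=1); k=abs(w-np.median(w))<.004; print(w)
M=P[k].mean(1); f=np.polyfit(M[:,0],M[:,1],1); print('strip y=',np.polyval(f,.52),'at x=.52 yaw',np.arctan(f[0]))
r=optics.trace('mat','top')[0]['pixels'].astype(np.uint8)
c=max(cv2.findContours(r,0,2)[0],key=cv2.contourArea); bx=cv2.boxPoints(cv2.minAreaRect(c))
print([at('top',q,.003)[:2] for q in bx])
for n,th in(('top','kettle'),('top','jug'),('scene','kettle'),('scene','jug')):
    q=optics.mark_of(th,n); print(n,th,[(x['score'],at(n,x['pixel'],0)) for x in q[:2]])
s=monitor.state(); print(s)
from scipy.spatial.transform import Rotation as R
q=np.array(s['eef_rot']); print(R.from_quat(q[[1,2,3,0]]).as_matrix())
E
```

```text
bottle (array([ 0.5053, -0.0936]), np.float64(0.10532229214458322), np.float64(0.17008571094026748), np.float64(0.06314565223857158))
[0.0317 0.0317 0.0288 0.0316 0.0315 0.0315 0.0315 0.0314 0.0314 0.0314
 0.0342 0.0313 0.0312 0.0312 0.0312 0.0311 0.0311 0.0339 0.0339 0.031
 0.031  0.0309]
strip y= 0.09410685819116134 at x=.52 yaw 0.07152901008754659
[array([0.6576, 0.2098]), array([ 0.685 , -0.1772]), array([ 0.4062, -0.1925]), array([0.3783, 0.1834])]
top kettle [(0.61, array([ 0.6912, -0.3663,  0.    ]))]
top jug [(0.86, array([0.6829, 0.3323, 0.    ]))]
scene kettle [(0.81, array([ 0.7055, -0.3509,  0.    ]))]
scene jug [(0.88, array([0.6783, 0.3375, 0.    ]))]
{'time': 1.25, 'joints': array([-1.3931,  0.2204,  1.5265,  0.    ,  1.3947, -0.1261]), 'dq': array([ 0.0006, -0.0013, -0.    ,  0.001 ,  0.0017, -0.0009]), 'tau': array([  0.0009, -49.4558, -38.7707,   0.07  ,   0.0465,  -0.    ]), 'tcp_pos': array([ 0.187 , -0.5964,  0.2445]), 'eef_rot': array([-0.    ,  0.9885,  0.1513,  0.    ]), 'ft_force': array([-0.2639, -0.4023,  0.5885]), 'ft_torque': array([-0.0302,  0.0229, -0.0361]), 'grip_force': 0.0, 'opening': 0.08676081476038622}
[[ 0.9542  0.2991  0.    ]
 [ 0.2991 -0.9542  0.    ]
 [ 0.     -0.     -1.    ]]
```

jog_arm(series="0.030 -0.025 0 0 0 0.014 1; 0.060 -0.049 0 0 0 0.028 1; 0.090 -0.074 0 0 0 0.043 1; 0.120 -0.099 0 0 0 0.057 1; 0.150 -0.124 0 0 0 0.071 1; 0.181 -0.148 0 0 0 0.086 1; 0.211 -0.173 0 0 0 0.1 1; 0.241 -0.198 0 0 0 0.114 1; 0.271 -0.223 0 0 0 0.128 1; 0.301 -0.247 0 0 0 0.143 1; 0.331 -0.272 0.01 0 0 0.157 1; 0.361 -0.297 0.03 0 0 0.171 1; 0.391 -0.321 0.05 0 0 0.186 1; 0.421 -0.346 0.07 0 0 0.2 1; 0.441 -0.362 0.09 0 0 0.214 1; 0.451 -0.371 0.105 0 0 0.214 1; 0.451 -0.371 0.115 0 0 0.214 1; 0.451 -0.371 0.115 0 0 0.214 1; 0.451 -0.371 0.115 0 0 0.214 1; 0.451 -0.371 0.115 0 0 0.214 1")

```text
time: 2.92
tcp_pos: [0.5066, -0.1087, 0.1307]
eef_rot: [0.0, 0.999, 0.044, 0.001]
ft_force: [0.1, 0.1, 0.4]
opening: 0.0004
grip_force: 0.0
```

jog_arm(series="0 0 0.015 0 0 0 1; 0 0 0.028 0 0 0 1; 0 0 0.034 0 0 0 1; 0 0 0.038 0 0 0 1; 0 0 0.04 0 0 0 1; 0 0 0.041 0 0 0 1; 0 0 0.041 0 0 0 1")

```text
time: 3.5
tcp_pos: [0.5067, -0.1082, 0.0897]
eef_rot: [0.001, 0.999, 0.045, 0.0]
ft_force: [-1.8, -0.4, 3.3]
opening: 0.0004
grip_force: 1.3
```

```bash
python3 - <<'E'
from h import *
s=monitor.state();print(s['tcp_pos'],s['ft_force'])
save('scene','pics/c1.png',(230,130,410,280),4)
E
```

```text
[ 0.50666774 -0.10822291  0.08969664] [-1.76563591 -0.44398489  3.31679121]
```

View pics/c1.png

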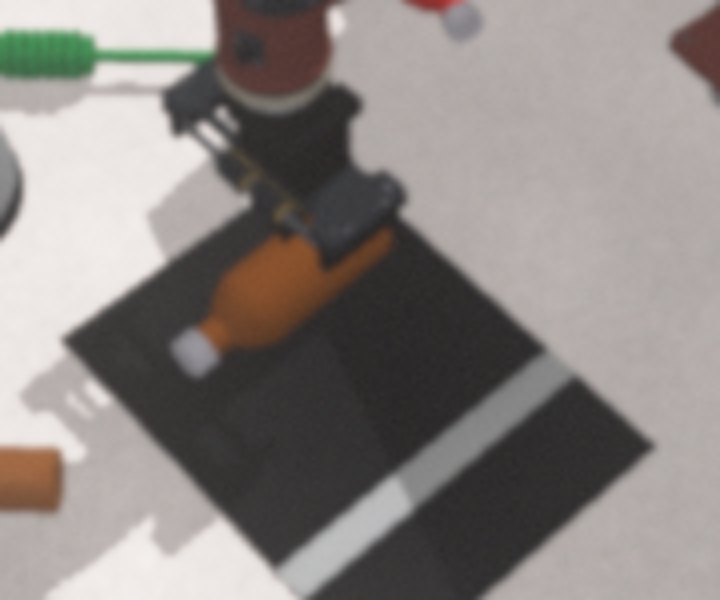

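The closed fingertips rest on top of the bottle, near (335,190) in the full picture, with about 3 N of contact. The strip is clear ahead. First stroke next.

jog_arm(series="0 -0.004 0.001 0 0 0 1; 0 -0.010 0.001 0 0 0 1; 0 -0.017 0.001 0 0 0 1; 0 -0.024 0.001 0 0 0 1; 0 -0.031 0.001 0 0 0 1; 0 -0.038 0.001 0 0 0 1; 0 -0.045 0.001 0 0 0 1; 0 -0.051 0.001 0 0 0 1; 0 -0.055 0.001 0 0 0 1; 0 -0.056 0.001 0 0 0 1; 0 -0.056 0 0 0 0 1; 0 -0.056 0 0 0 0 1")

```text
time: 4.55
tcp_pos: [0.5017, -0.0516, 0.0904]
eef_rot: [0.0, 0.999, 0.045, 0.0]
ft_force: [-6.3, 0.5, 12.9]
opening: 0.0005
grip_force: 6.1
```

```bash
python3 - <<'E'
from h import *
save('scene','pics/c2.png',(230,130,410,280),4)
E
```

jog_arm(series="0 0 -0.010 0 0 0 1; 0 0.02 -0.03 0 0 0 1; 0 0.06 -0.03 0 0 0 1; 0 0.1 -0.03 0 0 0 1; 0 0.13 -0.03 0 0 0 1; 0 0.13 -0.03 0 0 0 1; 0 0.13 -0.03 0 0 0 1")

```text
time: 5.18
tcp_pos: [0.5134, -0.1827, 0.1193]
eef_rot: [0.0, 0.999, 0.043, 0.001]
ft_force: [-0.6, 0.3, -0.3]
opening: 0.0004
grip_force: 0.0
```

```bash
python3 - <<'E'
from h import *
print(monitor.state()['tcp_pos'],bottle())
for n in('top','scene'):
  for r in optics.mark_of('bottle',n): print(n,r['score'],at(n,r['pixel'],.036))
save('top','pics/t2.png',(230,130,410,280),4)
E
```

```text
[ 0.51336602 -0.18267006  0.11926504] (array([ 0.50190042, -0.06444376]), np.float64(0.11267945383061011), np.float64(0.16984549089928347), np.float64(0.06429893030358255))
top 0.85 [ 0.7915255  -0.08698142  0.036     ]
top 0.82 [ 0.49768759 -0.06203152  0.036     ]
top 0.72 [ 0.21755863 -0.31980172  0.036     ]
scene 0.96 [ 0.49900672 -0.05887061  0.036     ]
scene 0.93 [ 0.79788191 -0.09079817  0.036     ]
scene 0.6 [ 0.2230231  -0.31786428  0.036     ]
```

View pics/t2.png

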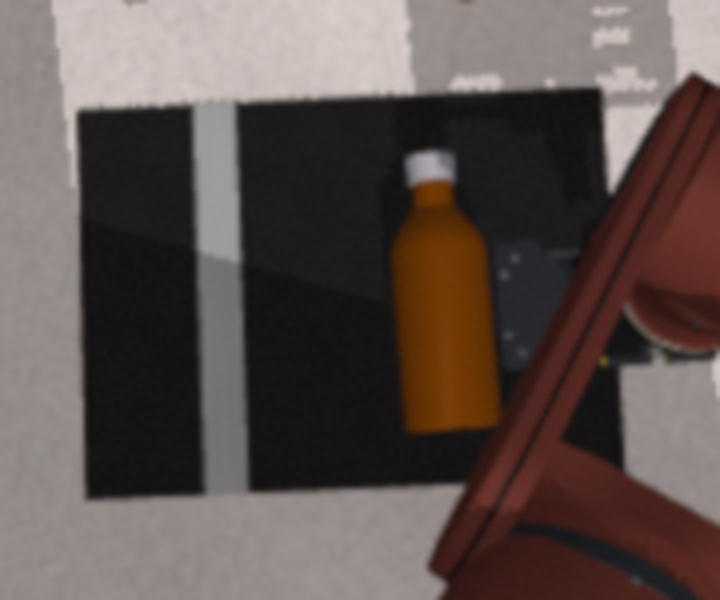

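The bottle has rolled 29 mm and sits at full-frame top pixel ~(342,203). It is still square to the strip, which is at column ~285. Continuing with 64 mm strokes (32 mm of roll each).

jog_arm(series="-0.001 -0.035 0 0 0 0 1; -0.002 -0.070 0 0 0 0 1; -0.002 -0.100 0 0 0 0 1; -0.002 -0.104 0.010 0 0 0 1; -0.002 -0.104 0.020 0 0 0 1; -0.002 -0.104 0.027 0 0 0 1; -0.002 -0.104 0.030 0 0 0 1; -0.002 -0.104 0.031 0 0 0 1; -0.002 -0.108 0.031 0 0 0 1; -0.002 -0.115 0.031 0 0 0 1; -0.003 -0.123 0.031 0 0 0 1; -0.003 -0.131 0.031 0 0 0 1; -0.003 -0.139 0.031 0 0 0 1; -0.003 -0.147 0.031 0 0 0 1; -0.003 -0.155 0.031 0 0 0 1; -0.003 -0.162 0.031 0 0 0 1; -0.003 -0.167 0.031 0 0 0 1; -0.003 -0.168 0.030 0 0 0 1; -0.003 -0.168 0.029 0 0 0 1; -0.003 -0.168 0.019 0 0 0 1")

```text
time: 7.05
tcp_pos: [0.4937, -0.0148, 0.0979]
eef_rot: [-0.0, 0.999, 0.044, -0.002]
ft_force: [-0.4, -0.0, 0.1]
opening: 0.0005
grip_force: 0.0
```

jog_arm(series="0 0 -0.004 0 0 0 1; 0 0.032 -0.004 0 0 0 1; 0 0.032 -0.004 0 0 0 1; 0 0.032 0.004 0 0 0 1; 0 0.032 0.009 0 0 0 1; 0 0.032 0.012 0 0 0 1; 0 0.028 0.012 0 0 0 1; 0 0.021 0.012 0 0 0 1; 0 0.013 0.012 0 0 0 1; 0 0.005 0.012 0 0 0 1; 0 -0.003 0.012 0 0 0 1; 0 -0.011 0.012 0 0 0 1; -0.001 -0.019 0.012 0 0 0 1; -0.001 -0.026 0.012 0 0 0 1; -0.001 -0.031 0.012 0 0 0 1; -0.001 -0.032 0.011 0 0 0 1; -0.001 -0.032 0.010 0 0 0 1; -0.001 -0.032 0 0 0 0 1; -0.001 0.02 -0.02 0 0 0 1")

```text
time: 8.63
tcp_pos: [0.4919, -0.0161, 0.1125]
eef_rot: [-0.002, 0.999, 0.048, -0.003]
ft_force: [1.6, 0.3, -0.7]
opening: 0.0003
grip_force: 0.0
```

jog_arm(series="0 0.04 -0.01 0 0 0 1; 0 0.08 -0.01 0 0 0 1; 0 0.1 -0.01 0 0 0 1; 0 0.1 -0.01 0 0 0 1; 0 0.1 -0.01 0 0 0 1")

```text
time: 9.05
tcp_pos: [0.503, -0.1213, 0.1242]
eef_rot: [-0.0, 0.999, 0.044, -0.001]
ft_force: [-0.4, 0.6, 0.5]
opening: 0.0004
grip_force: 0.0
```

```bash
python3 - <<'E'
from h import *
print(monitor.state()['tcp_pos'],bottle())
for n in('top','scene'):
  for r in optics.mark_of('bottle',n): print(n,r['score'],at(n,r['pixel'],.036))
save('top','pics/t3.png',(230,130,410,280),4)
E
```

```text
[ 0.50298511 -0.12130717  0.12415915] (array([0.49498657, 0.00099492]), np.float64(0.10356175889657716), np.float64(0.1693693004687329), np.float64(0.06142193364028579))
top 0.88 [ 0.49863121 -0.00398158  0.036     ]
top 0.82 [ 0.22003567 -0.32543654  0.036     ]
top 0.61 [ 0.79965226 -0.09336439  0.036     ]
scene 0.96 [ 0.49900672 -0.05887061  0.036     ]
scene 0.93 [ 0.79788191 -0.09079817  0.036     ]
scene 0.6 [ 0.2230231  -0.31786428  0.036     ]
```

View pics/t3.png

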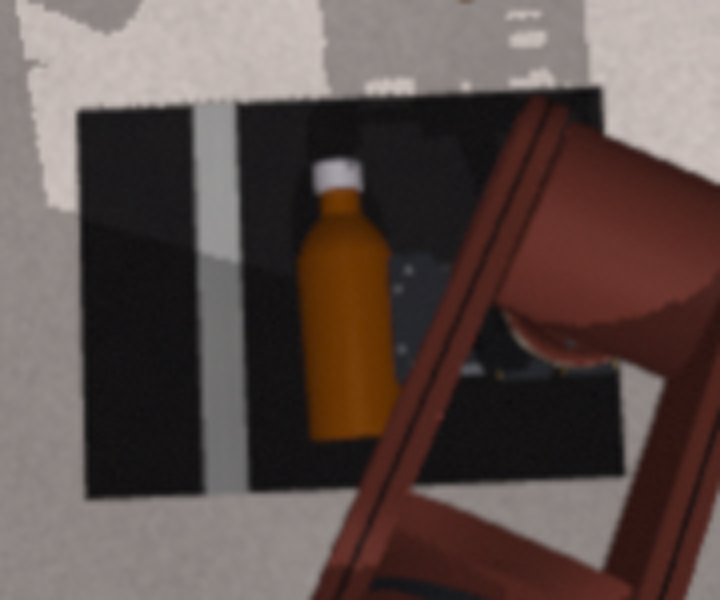

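The bottle is at full-frame top pixel ~(316,207), 65 mm further along and still parallel to the strip. About 92 mm remains, so two more full strokes and then a shorter one.

jog_arm(series="0.001 -0.035 0 0 0 0 1; 0.002 -0.070 0 0 0 0 1; 0.003 -0.100 0 0 0 0 1; 0.003 -0.105 0.010 0 0 0 1; 0.003 -0.105 0.023 0 0 0 1; 0.003 -0.105 0.031 0 0 0 1; 0.003 -0.105 0.034 0 0 0 1; 0.003 -0.105 0.0355 0 0 0 1; 0.003 -0.109 0.0355 0 0 0 1; 0.003 -0.116 0.0355 0 0 0 1; 0.003 -0.124 0.0355 0 0 0 1; 0.003 -0.132 0.0355 0 0 0 1; 0.003 -0.140 0.0355 0 0 0 1; 0.002 -0.148 0.0355 0 0 0 1; 0.002 -0.156 0.0355 0 0 0 1; 0.002 -0.163 0.0355 0 0 0 1; 0.002 -0.168 0.0355 0 0 0 1; 0.002 -0.169 0.0345 0 0 0 1; 0.002 -0.169 0.0335 0 0 0 1; 0.002 -0.169 0.0235 0 0 0 1")

```text
time: 10.92
tcp_pos: [0.489, 0.0476, 0.0996]
eef_rot: [-0.0, 0.999, 0.045, -0.002]
ft_force: [-0.5, 1.1, 0.4]
opening: 0.0002
grip_force: 0.0
```

jog_arm(series="0 0 -0.004 0 0 0 1; 0 0.032 -0.004 0 0 0 1; 0 0.032 -0.004 0 0 0 1; 0 0.032 0.004 0 0 0 1; 0 0.032 0.009 0 0 0 1; 0 0.032 0.012 0 0 0 1; 0 0.028 0.012 0 0 0 1; 0 0.021 0.012 0 0 0 1; 0 0.013 0.012 0 0 0 1; 0 0.005 0.012 0 0 0 1; 0 -0.003 0.012 0 0 0 1; 0 -0.011 0.012 0 0 0 1; -0.001 -0.019 0.012 0 0 0 1; -0.001 -0.026 0.012 0 0 0 1; -0.001 -0.031 0.012 0 0 0 1; -0.001 -0.032 0.011 0 0 0 1; -0.001 -0.032 0.010 0 0 0 1; -0.001 -0.032 0 0 0 0 1; -0.001 -0.032 -0.02 0 0 0 1")

```text
time: 12.5
tcp_pos: [0.4839, 0.0798, 0.1187]
eef_rot: [-0.0, 0.999, 0.045, -0.003]
ft_force: [0.2, 0.1, -0.4]
opening: 0.0004
grip_force: 0.0
```

jog_arm(series="0 0.04 -0.01 0 0 0 1; 0 0.08 -0.01 0 0 0 1; 0 0.12 -0.01 0 0 0 1; 0 0.12 -0.01 0 0 0 1; 0 0.12 -0.01 0 0 0 1; 0 0.12 -0.01 0 0 0 1")

```text
time: 13.0
tcp_pos: [0.4969, -0.0398, 0.1309]
eef_rot: [-0.0, 0.999, 0.044, -0.0]
ft_force: [-0.7, -0.1, -0.7]
opening: 0.0002
grip_force: 0.0
```

```bash
python3 - <<'E'
from h import *
print(monitor.state()['tcp_pos'],bottle())
for n in('top',):
  for r in optics.mark_of('bottle',n): print(n,r['score'],at(n,r['pixel'],.036))
save('top','pics/t4.png',(230,130,410,280),4)
E
```

```text
[ 0.49688974 -0.03979333  0.13088   ] (array([0.5199553 , 0.08376532]), np.float64(-0.0923386262380585), np.float64(0.1403124791463355), np.float64(0.023567835623494963))
top 0.93 [0.48755582 0.06120856 0.036     ]
top 0.9 [ 0.78719713 -0.09072678  0.036     ]
top 0.81 [ 0.22595191 -0.33186555  0.036     ]
```

View pics/t4.png

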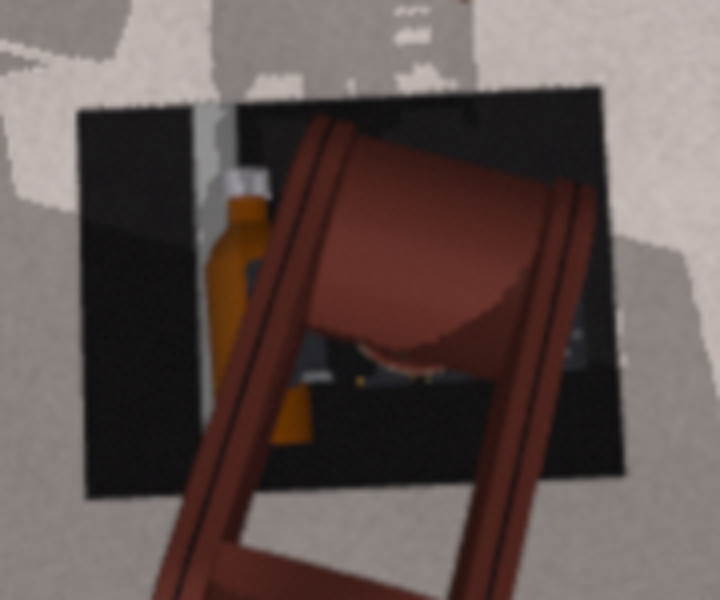

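The arm hides part of the bottle; its cap is at full-frame (292,176), next to the strip. I'll back off further and measure.

jog_arm(series="0 0.04 0 0 0 0 1; 0 0.08 0 0 0 0 1; 0 0.11 0 0 0 0 1; 0 0.13 0 0 0 0 1; 0 0.13 0 0 0 0 1; 0 0.13 0 0 0 0 1")

```text
time: 13.65
tcp_pos: [0.5089, -0.169, 0.1307]
eef_rot: [-0.0, 0.999, 0.045, -0.0]
ft_force: [0.1, 0.3, 0.2]
opening: 0.0005
grip_force: 0.0
```

```bash
python3 - <<'E'
from h import *
print(monitor.state()['tcp_pos'],bottle())
E
```

```text
[ 0.50890435 -0.16896988  0.13074934] (array([0.48777677, 0.06294586]), np.float64(0.1097381132876621), np.float64(0.1701143487494718), np.float64(0.06228782278466295))
```

jog_arm(series="0 -0.035 0 0 0 0 1; 0 -0.070 0 0 0 0 1; 0 -0.105 0 0 0 0 1; 0 -0.14 0 0 0 0 1; 0 -0.175 0 0 0 0 1; -0.001 -0.205 0 0 0 0 1; -0.001 -0.218 0 0 0 0 1; -0.001 -0.218 0.01 0 0 0 1; -0.001 -0.218 0.02 0 0 0 1; -0.001 -0.218 0.03 0 0 0 1; -0.001 -0.218 0.037 0 0 0 1; -0.001 -0.218 0.040 0 0 0 1; -0.001 -0.218 0.042 0 0 0 1")

```text
time: 14.78
tcp_pos: [0.4874, 0.0464, 0.0887]
eef_rot: [0.0, 0.999, 0.044, -0.002]
ft_force: [-9.5, -3.9, 18.7]
opening: 0.0005
grip_force: 9.4
```

jog_arm(series="0 -0.004 0 0 0 0 1; 0 -0.011 0 0 0 0 1; 0 -0.019 0 0 0 0 1; 0 -0.027 0 0 0 0 1; -0.001 -0.035 0 0 0 0 1; -0.001 -0.042 0 0 0 0 1; -0.001 -0.048 0 0 0 0 1; -0.001 -0.053 0 0 0 0 1; -0.001 -0.056 0 0 0 0 1; -0.001 -0.057 0 0 0 0 1; -0.001 -0.057 0 0 0 0 1; -0.001 -0.057 -0.002 0 0 0 1; -0.001 -0.057 -0.010 0 0 0 1; -0.001 -0.057 -0.03 0 0 0 1; -0.001 -0.057 -0.045 0 0 0 1; -0.001 -0.020 -0.045 0 0 0 1; -0.001 0.020 -0.045 0 0 0 1; -0.001 0.060 -0.045 0 0 0 1; -0.001 0.1 -0.045 0 0 0 1; -0.001 0.1 -0.045 0 0 0 1")

```text
time: 16.45
tcp_pos: [0.4973, -0.0589, 0.1349]
eef_rot: [0.002, 0.999, 0.042, 0.001]
ft_force: [0.8, -0.4, -0.9]
opening: 0.0003
grip_force: 0.0
```

jog_arm(series="0 0.04 0 0 0 0 1; 0 0.08 0 0 0 0 1; 0 0.11 0 0 0 0 1; 0 0.13 0 0 0 0 1; 0 0.13 0 0 0 0 1; 0 0.13 0 0 0 0 1")

```text
time: 16.95
tcp_pos: [0.5078, -0.1826, 0.1339]
eef_rot: [-0.0, 0.999, 0.043, -0.0]
ft_force: [-1.1, 0.4, -0.2]
opening: 0.0007
grip_force: 0.0
```

```bash
python3 - <<'E'
from h import *
print(monitor.state()['tcp_pos'],bottle())
for n in('top','scene'):
  save(n,f'pics/{n}5.png',(230,130,410,280),4)
  for th in('bottle','strip'):
    for r in optics.mark_of(th,n): print(n,th,r['score'],at(n,r['pixel'],.036 if th=='bottle' else .003))
E
```

```text
[ 0.50781192 -0.18255808  0.13394078] (array([0.48457889, 0.09267135]), np.float64(0.10875319125840448), np.float64(0.1711143164304174), np.float64(0.06488698400724804))
top bottle 0.81 [ 0.22376275 -0.3275684   0.036     ]
top bottle 0.72 [ 0.7876062  -0.08336864  0.036     ]
top bottle 0.62 [0.47874956 0.09247714 0.036     ]
top strip 0.66 [0.51898615 0.08537116 0.003     ]
scene bottle 0.86 [ 0.79781916 -0.09487185  0.036     ]
scene bottle 0.83 [0.49372743 0.09295781 0.036     ]
scene bottle 0.63 [ 0.22020729 -0.32314733  0.036     ]
scene strip 0.7 [0.52713187 0.09026783 0.003     ]
```

View pics/top5.png

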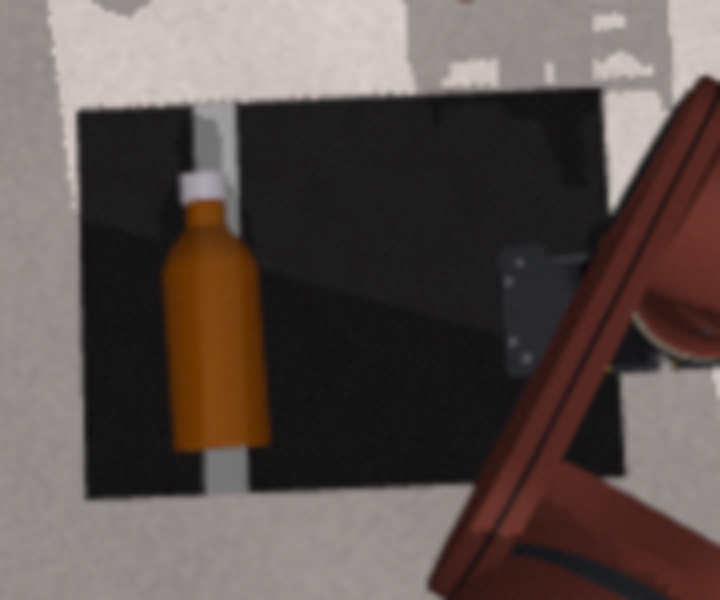

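View pics/scene5.png

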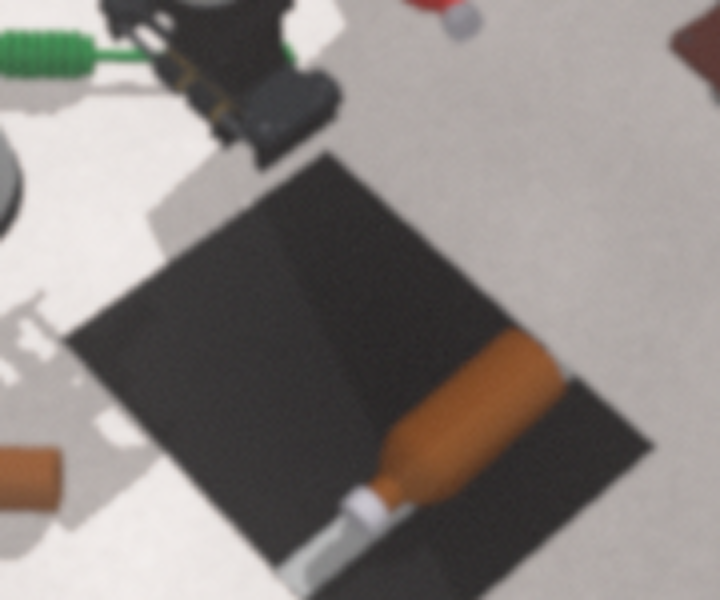

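In both views the bottle lies along the strip, body at top pixel ~(284,210). It is about 1 mm off the centre line, 35–40 mm off lengthwise and 0.04 rad off in direction. The gripper is clear of everything.

```bash
python3 -c "
from station import order; print(order.hand_in())"
```

```text
the job is handed in; nothing more can be done
None
```

The bottle was rolled about 187 mm by top strokes, lies at rest over the drip strip about 1 mm off its centre line by the camera measurement, and the job is handed in; no verdict came back.

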